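Square the relief tile into the bench corner stop

ROBOT

A 6-joint arm with a two-finger parallel gripper is mounted at the origin on the work surface. World frame = base frame: x ahead of the robot, y to its left, z up, the work surface at z = 0. Lengths are in m, angles in rad, forces in N, time in s.
With the tool pointing down it reaches from about 0.35 to 0.85 m from the base axis. Payload 8.1 kg.
Tool frame: the origin (TCP) lies on the mounting face of the last link; the fingertips stand 186 mm ahead of it and the grasp point (between the pads) lies 167 mm ahead of it; z points along the fingers, y is the line along which they close (so a half turn about z gives the same grasp; the last joint's range is limited). The gripper opens to 93 mm and grips with 3 to 60 N. Pads are 15 mm wide; open, the fingers measure 128 mm over their backs; the gripper's body (75 mm by 188 mm) begins 65 mm behind the grasp point.
Start: joints at [-1.281, 0.13, 1.488, -0, 1.523, -0.085], TCP at [0.22, -0.558, 0.405] pointing down, gripper open.
Joint ranges: [-2.96, 2.96], [-0.89, 2.26], [0.02, 2.5], [-1.34, 4.48], [0, 2.73], [-2.66, 2.66]. Speed limits (rad/s): [2.39, 2.39, 2.79, 3.14, 3.14, 3.14].

INTERFACE

Orientations are given as a rotation vector (axis times angle).
In Python, from plant import * gives the robot as it stands. The module is installed in compiled form; this text tells all that it offers.
- The arm moves only by the tool arm_command, never from a script. Its argument "increments" is a list of rows, each a list of 6 numbers: the shift along the tool's x, y, z in units of 0.2 m (1.0 is 0.2 m), then the turn, a rotation vector about the tool's x, y, z in units of pi rad (1.0 is pi rad). A call has exactly 5 rows; each row is the pose to reach, as a shift and turn from the pose commanded when the call began, along the tool's axes at that moment, turning the shorter way round; what a row does not reach only later rows make up. A row lasts 1/8 s, in which the tool goes at most 62.5 mm and 10.7 degrees, less where a joint would pass 70% of its speed; a pose out of reach is approached as far as the arm can. A call with a number of a shift or a turn outside -1 to 1 is refused whole. A call with a gripper value outside its range is refused whole. "fingers" is the closure, from -1 (fully open) to 1 (shut), set as the call begins (left out, the last holds). The fingers move at their own pace and stop on an object; "force" is the grip in N (left out, the last holds). Time passes only in rows, so rows that repeat a pose let the fingers close, or fill a call up. It gives the time, the measured TCP pose, the force, the opening and the grip force at its end, in the units of the state.
- read_state(): the state, without advancing time (a new reading comes with each control period).
- read_camera(name): name is "side" or "top" or "wrist"; returns a dict with "image" (420x560x3 uint8, red, green, blue), "fx", "fy", "cx", "cy" (pixels), "T" (4x4, takes a point from camera to world coordinates). Camera axes: x right, y down, z forward; pixel columns grow to the right and rows downward; lengths in m; the calibration is good to about 2 mm. A picture is of the moment at which its call begins. There is no depth.
- close_job(): hands the job in; it is judged then, once.
The state is a dict: "t": time; "q": joint angles; "dq": joint speeds; "joint_torque": joint torques, N m; "tool_pos": TCP position; "orientation": TCP orientation; "force": force on the tool from outside, world axes, zero at the start; "wrist_torque": the same for the moment, N m; "opening": finger opening in m; "gripper_force": force on a finger pad.
Only numpy, scipy, OpenCV 4.12 (cv2) and the standard library are available. Lean on these libraries where they do the work, as an engineer would, in place of code of your own. Each camera call takes 0.05 s, during which the arm holds its last target. There are 200 camera calls.

TASK

Push the pebble-covered clay tile along the bench into the inside corner of the two dark battens, so that its long edge lies flush against the longer batten and its short edge flush against the shorter one. Only push it with the fingertips: keep it flat on the bench, do not pick it up, and do not touch the fresh clay pebbles on its top. Leave the loose stone, bowl, jar and wooden block where they are, and finish with the hand clear.

Things in the scene. Friction and masses are not known exactly. Their poses are not given: they have to be found in the camera images.
- tile: Loose flat pinkish clay slab, 95 mm along its x, 120 mm along its y (long edges run along y), 22 mm thick, 0.4 to 0.8 kg, with clay pebbles fixed on top. Origin: centre of its underside; z up. At the start its axes are within 0.3 rad of the corner's: its +x long edge faces the longer batten, its +y short edge the shorter one. It slides on the bench under a push of some 3 to 12 N.
- pebbles: The seven grey-brown clay pebbles fixed on the tile's top (they move with it): up to 18 mm high, so up to 40 mm above the bench, all at least 11 mm inside the tile's edges. Origin: centre of the tile's top face, 22 mm above the tile's origin; same axes. Not to be touched.
- corner: L of two dark wooden battens fixed to the bench, 25 mm wide, 18 mm high. Origin: the inside corner at bench level; z up. The longer batten's inner face is the plane x = 0, from the corner 240 mm towards -y; the shorter's is y = 0, from the corner 150 mm towards -x. The tile belongs at x < 0, y < 0: fully home its origin is at x = -47.5 mm, y = -60 mm in this frame, axes parallel.
- stone: Loose grey-brown egg-like clay stone, 52 mm across, 45 mm high, flat foot. Origin: centre of its underside. Bystander.
- bowl: Loose small terracotta bowl, 60 mm across, 42 mm high. Origin: centre of its underside. Bystander.
- glaze: Loose blue jar with a white cap, 48 mm across, 60 mm high. Origin: centre of its underside. Bystander.
- block: Loose pale wooden sanding block, 50 x 40 mm, 30 mm high. Origin: centre of its underside. Bystander.

How it is judged:
By the outcome, as a careful person would: the job done as asked, in the order asked, and still so for the second after the job is handed in, with the robot touching nothing.
It also fails if it takes over 51 s, if anything falls off the work surface, if the arm or the gripper's body presses on something with over 40 N, if the wrist force passes 120 N, or if a joint passes its speed limit or range.

## Working session

There is one attempt and no reset: what is moved stays moved. The work goes in short steps, Python scripts to look and compute and a tool call to move; the robot and the scene stay as the last step left them, time stands still between calls to the robot, and variables do not carry over. Pictures are saved under pics/ and viewed, at most 10 in all, crops included, and the job is handed in when it is done.

Besides the shell and the picture viewer there is one more tool, called after ">>>" as name(argument=value, ...) on one line, values as JSON. arm_command: Moves the arm, as the interface text tells. Shifts and turns lie within -1 to 1; 1 stands for 0.2 m of shift or pi rad of turn. Its arguments: {"type":"object","properties":{"increments":{"type":"array","items":{"type":"array","items":{"type":"number","minimum":-1,"maximum":1}}},"fingers":{"type":"number"},"force":{"type":"number"}},"required":["increments"]}

```bash
mkdir -p pics; cat > h.py <<'E'
from plant import *
import numpy as np, cv2
from scipy.spatial.transform import Rotation as R
def snap(n,f):
    c=read_camera(n); cv2.imwrite('pics/'+f,c['image'][:,:,::-1]); return c
def px2w(c,u,v,z):
    d=c['T'][:3,:3]@np.array([(u-c['cx'])/c['fx'],(v-c['cy'])/c['fy'],1]); o=c['T'][:3,3]
    return o+d*(z-o[2])/d[2]
def w2px(c,p):
    q=c['T'][:3,:3].T@(np.array(p)-c['T'][:3,3]); return c['fx']*q[0]/q[2]+c['cx'],c['fy']*q[1]/q[2]+c['cy']
E
python3 - <<'E'
from h import *
import pickle
c=snap('top','t0.png'); pickle.dump(c,open('t0.pkl','wb'))
print(c['T'].round(3),c['fx'],c['cx'],c['cy'])
s=read_state(); print(s['t'],s['tool_pos'],s['orientation'],R.from_rotvec(s['orientation']).as_matrix().round(3),s['opening'])
cv2.imwrite('pics/t0b.png',cv2.resize(c['image'][:,:,::-1],(784,588),interpolation=cv2.INTER_CUBIC))
E
```

```text
[[ 0.008 -0.993  0.116  0.411]
 [-1.    -0.01  -0.016 -0.011]
 [ 0.017 -0.116 -0.993  1.024]
 [ 0.     0.     0.     1.   ]] 478.9923928067088 287.2400212017269 201.43356597033974
0.05 [ 0.21960605 -0.55812763  0.40369879] [-3.08476505e+00 -5.84960972e-01  2.78942438e-04] [[ 0.931  0.366 -0.001]
 [ 0.366 -0.931  0.002]
 [ 0.    -0.002 -1.   ]] 0.09293667578983776
```

View pics/t0b.png

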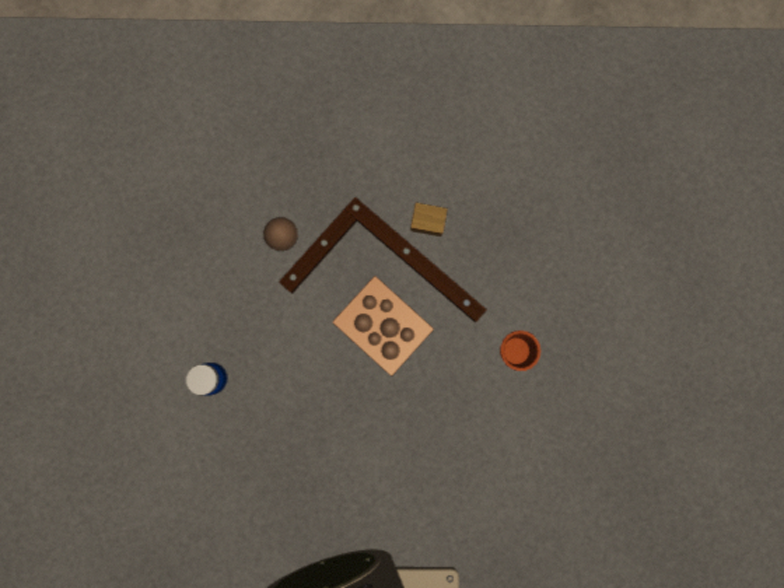

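The picture shows the L with its corner at about (357,213), the tile below it at about (383,327), the stone on the left, the block at upper right and the bowl on the right (px, ×1.4). I'll enlarge that region.

```bash
python3 - <<'E'
from h import *
im=cv2.imread('pics/t0.png')[135:275,190:360]
cv2.imwrite('pics/t0c.png',cv2.convertScaleAbs(cv2.resize(im,None,fx=4,fy=4,interpolation=cv2.INTER_CUBIC),alpha=1.8))
E
```

```text
(no output)
```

View pics/t0c.png

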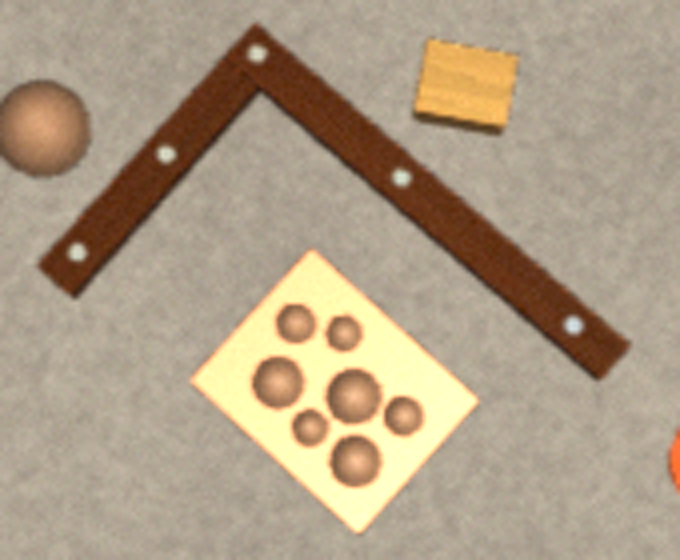

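The enlarged crop (×4, offset 190,135) gives these pixels:
- **Batten inner top edges:** corner (259,88), long end (599,379), short end (75,297).
- **Tile top corners:** (312,250), (478,402), (359,533), (191,380).

```bash
cat >> h.py <<'E'
def quad(P):  # corners: (+x+y),(+x-y),(-x-y),(-x+y)
    P=np.array(P); y=(P[0]-P[1])+(P[3]-P[2]); a=np.arctan2(-y[0],y[1]); return P.mean(0),a
E
python3 - <<'E'
from h import *
import pickle
c=pickle.load(open('t0.pkl','rb'))
f=lambda u,v,z:px2w(c,190+(u+.5)/4-.5,135+(v+.5)/4-.5,z)[:2]
C,L,S=f(259,88,.018),f(599,379,.018),f(75,297,.018)
print(C,L,S,np.linalg.norm(L-C),np.linalg.norm(S-C))
yl=(C-L); xs=C-S
print('ang long',np.arctan2(-yl[0],yl[1]),'short',np.arctan2(xs[1],xs[0]))
T=[f(*p,.022) for p in [(312,250),(478,402),(359,533),(191,380)]]
print([np.linalg.norm(T[i]-T[i-1]).round(4) for i in range(4)])
m,a=quad(T);print(m,a)
ca=np.arctan2(-yl[0],yl[1]);ca=(2*ca+0*ca)/2
Rm=np.array([[np.cos(ca),-np.sin(ca)],[np.sin(ca),np.cos(ca)]])
print('tile in corner',Rm.T@(m-C),a-ca, 'corners',[(Rm.T@(t-C)).round(4) for t in T])
E
```

```text
[0.62418975 0.04411942] [ 0.47037457 -0.13699708] [0.51114933 0.13910776] 0.23761795352275955 0.14765135048647854
ang long -0.7040648814663522 short -0.6988381656578926
[np.float64(0.093), np.float64(0.1182), np.float64(0.0919), np.float64(0.1183)]
[0.46285177 0.00175672] -0.7302107629332297
tile in corner [-0.0955523  -0.13672709] -0.026145881466877574 corners [array([-0.0475, -0.079 ]), array([-0.0511, -0.1972]), array([-0.143 , -0.1945]), array([-0.1405, -0.0762])]
```

```bash
cat >> h.py <<'E'
C=np.array([.6242,.0441]); CA=-.7015
Rc=R.from_rotvec([0,0,CA]).as_matrix()[:2,:2]
def goto(xy,z,yaw,frame='c'):
    """fingertip centre (corner frame) at height z, tool x at world yaw -> increment row"""
    s=read_state(); A=R.from_rotvec(s['orientation'])
    B=R.from_matrix(np.array([[np.cos(yaw),np.sin(yaw),0],[np.sin(yaw),-np.cos(yaw),0],[0,0,-1]]))
    w=C+Rc@np.array(xy); p=np.array([w[0],w[1],z+.186])
    d=A.inv().apply(p-s['tool_pos'])/.2; r=(A.inv()*B).as_rotvec()/np.pi
    return np.r_[d,r].round(4).tolist()
def where():
    s=read_state(); A=R.from_rotvec(s['orientation']); tip=s['tool_pos']+.186*A.as_matrix()[:,2]
    print('t',round(s['t'],2),'tip corner',(Rc.T@(tip[:2]-C)).round(4),'z',tip[2].round(4),'yaw',np.arctan2(*A.as_matrix()[[1,0],0]).round(4),
      'F corner',(Rc.T@s['force'][:2]).round(1),s['force'][2].round(1),'open',round(s['opening'],4))
YY=CA+np.pi/2; YX=CA+np.pi
E
python3 - <<'E'
from h import *
where()
print(goto([-.097,-.245],.10,YY), C+Rc@np.array([-.097,-.245]))
import pickle;c=pickle.load(open('t0.pkl','rb'))
b=px2w(c,520/1.4,350/1.4,.03)[:2];print('bowl',b,Rc.T@(b-C))
E
```

```text
t 0.05 tip corner [ 0.0793 -0.7209] z 0.2177 yaw 0.3748 F corner [-0.6 -0.1] 0.8 open 0.0929
[1.6764, -1.9059, 0.5923, -0.0006, -0.0002, -0.1574] [ 0.39198989 -0.08044905]
bowl [ 0.427516   -0.20180167] [ 0.00845415 -0.31477096]
```

>>> arm_command(increments=[[0.18,-0.2,0,0,0,-0.02],[0.4,-0.45,0.03,0,0,-0.05],[0.6,-0.68,0.08,0,0,-0.08],[0.78,-0.9,0.14,0,0,-0.1],[0.95,-1.0,0.2,0,0,-0.12]], fingers=0.14, force=20)

```text
t: 0.68
tool_pos: [0.3233, -0.3002, 0.3638]
orientation: [-2.92, -1.157, 0.0]
force: [0.3, -0.5, 0.3]
opening: 0.0478
gripper_force: 0.0
```

```bash
python3 - <<'E'
from h import *
where();print(goto([-.097,-.245],.10,YY))
E
```

```text
t 0.68 tip corner [-0.0078 -0.4571] z 0.1778 yaw 0.7545 F corner [ 0.6 -0.2] 0.3 open 0.0478
[1.0026, -0.5651, 0.3896, -0.0003, -0.0001, -0.0365]
```

>>> arm_command(increments=[[0.25,-0.14,0.1,0,0,-0.01],[0.5,-0.28,0.2,0,0,-0.02],[0.75,-0.42,0.3,0,0,-0.03],[0.95,-0.53,0.37,0,0,-0.0365],[1.0,-0.565,0.39,0,0,-0.0365]])

```text
t: 1.3
tool_pos: [0.3919, -0.0812, 0.2853]
orientation: [-2.847, -1.323, 0.003]
force: [0.9, -0.8, -0.2]
opening: 0.0399
gripper_force: 0.0
```

```bash
python3 - <<'E'
from h import *
where();print(goto([-.097,-.245],.008,YY))
c=snap('wrist','w1.png')
E
```

```text
t 1.3 tip corner [-0.097  -0.2458] z 0.0993 yaw 0.8699 F corner [ 1.2 -0.1] -0.2 open 0.0399
[0.0037, -0.001, 0.4563, -0.0008, 0.0002, 0.0002]
```

View pics/w1.png

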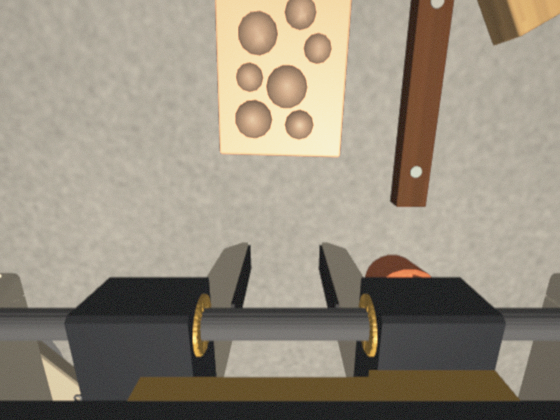

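The wrist view shows the tile square ahead, its near edge at row 155, with the fingers clear of the bowl. I'll go down and then push.

>>> arm_command(increments=[[0,0,0.2,0,0,0],[0,0,0.36,0,0,0],[0,0,0.45,0,0,0],[0.05,0,0.455,0,0,0],[0.15,0,0.455,0,0,0]])

```text
t: 1.98
tool_pos: [0.4123, -0.0614, 0.1967]
orientation: [2.852, 1.315, 0.001]
force: [1.1, 0.7, 0.1]
opening: 0.0399
gripper_force: 0.0
```

```bash
python3 - <<'E'
from h import *
where();print(goto([-.097,-.135],.008,YY))
E
```

```text
t 1.98 tip corner [-0.0936 -0.2173] z 0.0107 yaw 0.864 F corner [0.4 1.2] 0.1 open 0.0399
[0.4115, -0.0183, 0.0133, 0.0003, -0.0, -0.0017]
```

>>> arm_command(increments=[[0.05,0,0.012,0,0,-0.0017],[0.1,0,0.012,0,0,-0.0017],[0.15,0,0.012,0,0,-0.0017],[0.2,0,0.012,0,0,-0.0017],[0.24,0,0.012,0,0,-0.0017]])

```text
t: 2.6
tool_pos: [0.4431, -0.0247, 0.1942]
orientation: [2.846, 1.326, -0.002]
force: [-4.8, -6.4, 6.6]
opening: 0.0401
gripper_force: 4.0
```

```bash
python3 - <<'E'
from h import *
where();print(goto([-.097,-.135],.008,YY))
c=snap('wrist','w2.png')
E
```

```text
t 2.6 tip corner [-0.0938 -0.1698] z 0.0082 yaw 0.8723 F corner [ 0.4 -8. ] 6.6 open 0.0401
[0.1722, -0.0146, 0.0007, 0.0003, 0.0006, 0.001]
```

View pics/w2.png

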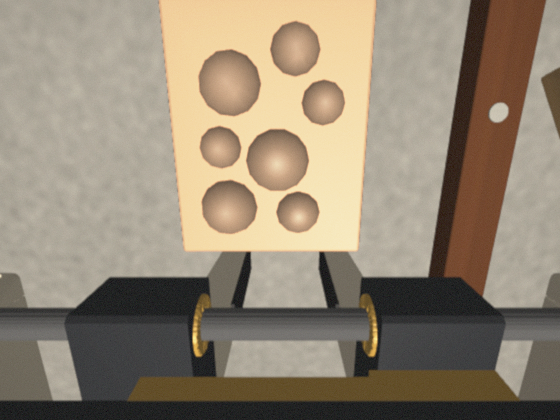

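The tile's near edge (row 250) lies square against both fingertips, and the push takes 8 N.

>>> arm_command(increments=[[0.05,0,0,0,0,0],[0.09,0,0,0,0,0],[0.13,0,0,0,0,0],[0.16,0,0,0,0,0],[0.18,0,0,0,0,0]])

```text
t: 3.28
tool_pos: [0.466, 0.0029, 0.194]
orientation: [2.846, 1.327, -0.002]
force: [-5.9, -5.6, 7.4]
opening: 0.0397
gripper_force: 4.2
```

```bash
python3 - <<'E'
from h import *
where()
E
```

```text
t 3.27 tip corner [-0.0942 -0.1339] z 0.008 yaw 0.8723 F corner [-0.9 -8.1] 7.4 open 0.0397
```

>>> arm_command(increments=[[0.01,0,0,0,0,0],[0.02,0,0,0,0,0],[0.03,0,0,0,0,0],[0.035,0,0,0,0,0],[0.035,0,0,0,0,0]])

```text
t: 3.9
tool_pos: [0.4703, 0.008, 0.1939]
orientation: [2.846, 1.326, -0.003]
force: [-5.6, -7.2, 6.8]
opening: 0.0403
gripper_force: 4.4
```

```bash
python3 - <<'E'
from h import *
where()
E
```

```text
t 3.9 tip corner [-0.0942 -0.1273] z 0.0079 yaw 0.8721 F corner [ 0.4 -9.2] 6.8 open 0.0403
```

Not in contact with the batten yet; creep on.

>>> arm_command(increments=[[0.005,0,0,0,0,0],[0.01,0,0,0,0,0],[0.015,0,0,0,0,0],[0.02,0,0,0,0,0],[0.02,0,0,0,0,0]])

```text
t: 4.53
tool_pos: [0.4714, 0.0091, 0.1939]
orientation: [2.845, 1.326, -0.014]
force: [-20.4, -23.5, 22.5]
opening: 0.0398
gripper_force: 15.5
```

```bash
python3 - <<'E'
from h import *
where()
c=snap('top','t1.png')
im=c['image'][125:245,190:340,::-1]
cv2.imwrite('pics/t1c.png',cv2.convertScaleAbs(cv2.resize(im,None,fx=4,fy=4,interpolation=cv2.INTER_CUBIC),alpha=1.8))
E
```

```text
t 4.53 tip corner [-0.0943 -0.1271] z 0.0079 yaw 0.8723 F corner [ -0.5 -31.1] 22.5 open 0.0398
```

View pics/t1c.png

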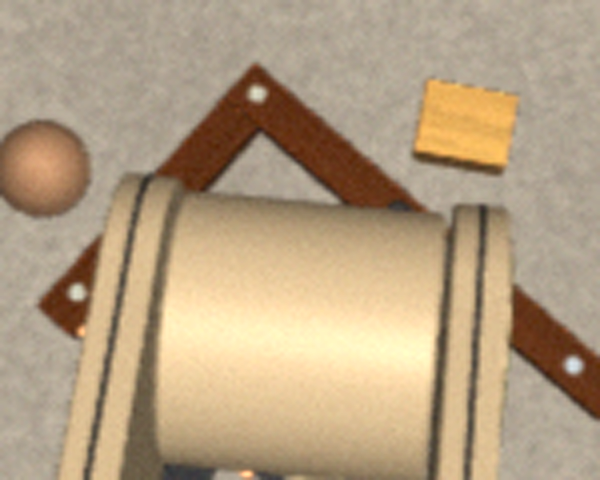

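The force reached 31 N, so the tile is against the short batten; the arm hides it in the picture. I'll back off, rise and go round to the long edge.

>>> arm_command(increments=[[-0.1,0,0,0,0,0],[-0.2,0,0,0,0,0],[-0.2,0,-0.2,0,0,0],[-0.2,0,-0.4,0,0,0],[-0.2,0,-0.45,0,0,0]])

```text
t: 5.2
tool_pos: [0.4482, -0.0191, 0.2865]
orientation: [2.845, 1.325, 0.008]
force: [-0.2, 0.2, -0.2]
opening: 0.0399
gripper_force: 0.0
```

```bash
python3 - <<'E'
from h import *
where();print(goto([-.20,-.062],.095,YX))
E
```

```text
t 5.2 tip corner [-0.0928 -0.1612] z 0.1005 yaw 0.8717 F corner [-0.3 -0. ] -0.2 open 0.0399
[0.5004, -0.5306, 0.0266, 0.002, 0.0003, -0.4992]
```

>>> arm_command(increments=[[0.05,-0.15,0,0,0,-0.055],[0.15,-0.3,0,0,0,-0.11],[0.3,-0.42,0,0,0,-0.165],[0.42,-0.5,0,0,0,-0.22],[0.5,-0.53,0,0,0,-0.275]], fingers=-0.3)

```text
t: 5.82
tool_pos: [0.4298, 0.1273, 0.2823]
orientation: [-2.021, -2.403, 0.001]
force: [-0.7, -0.1, -0.3]
opening: 0.06
gripper_force: 0.0
```

```bash
python3 - <<'E'
from h import *
where();print(goto([-.20,-.062],.095,YX))
E
```

```text
t 5.83 tip corner [-0.2024 -0.062 ] z 0.0963 yaw 1.743 F corner [-0.5 -0.5] -0.3 open 0.06
[-0.0086, 0.0065, 0.0066, -0.0003, -0.0003, -0.2219]
```

>>> arm_command(increments=[[0,0,0,0,0,-0.055],[0,0,0,0,0,-0.11],[0,0,0,0,0,-0.165],[0,0.006,0,0,0,-0.222],[0,0.006,0,0,0,-0.222]])

```text
t: 6.45
tool_pos: [0.4312, 0.1261, 0.2824]
orientation: [-1.091, -2.945, 0.001]
force: [0.1, 0.2, -0.3]
opening: 0.0605
gripper_force: 0.0
```

```bash
python3 - <<'E'
from h import *
where();print(goto([-.20,-.062],.008,YX))
c=snap('wrist','w3.png')
E
```

```text
t 6.45 tip corner [-0.2005 -0.062 ] z 0.0964 yaw 2.4322 F corner [-0.1  0.2] -0.3 open 0.0605
[-0.0021, -0.0002, 0.4421, -0.0003, -0.0003, -0.0025]
```

View pics/w3.png

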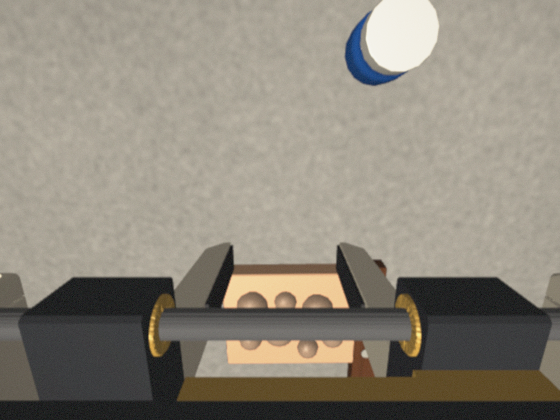

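The tile's long edge is at about row 271, columns 232 to 347, and the short batten lies to its right. I'll check the edge's position, then go down.

```bash
python3 - <<'E'
from h import *
c=read_camera('wrist')
for u in (236,343): print((Rc.T@(px2w(c,u,272,.022)[:2]-C)).round(4))
print((Rc.T@(px2w(c,355,360,.022)[:2]-C)).round(4))
E
```

```text
[-0.1516 -0.1065]
[-0.1505 -0.0138]
[-0.0578  0.0015]
```

>>> arm_command(increments=[[0,0,0.2,0,0,-0.0025],[0,0,0.36,0,0,-0.0025],[0,0,0.43,0,0,-0.0025],[0,0,0.442,0,0,-0.0025],[-0.04,0,0.442,0,0,-0.0025]])

```text
t: 7.18
tool_pos: [0.4382, 0.1211, 0.1959]
orientation: [1.078, 2.95, 0.001]
force: [0.3, 0.5, 1.1]
opening: 0.0605
gripper_force: 0.0
```

```bash
python3 - <<'E'
from h import *
where();print(goto([-.11,-.062],.008,YX))
E
```

```text
t 7.17 tip corner [-0.1916 -0.061 ] z 0.0099 yaw 2.441 F corner [-0.1  0.6] 1.1 open 0.0605
[-0.4088, -0.0044, 0.0096, 0.0003, 0.0002, 0.0003]
```

>>> arm_command(increments=[[-0.06,0,0.009,0,0,0],[-0.12,0,0.009,0,0,0],[-0.17,0,0.009,0,0,0],[-0.21,0,0.009,0,0,0],[-0.25,0,0.009,0,0,0]])

```text
t: 7.8
tool_pos: [0.4758, 0.0889, 0.1933]
orientation: [-1.078, -2.948, -0.001]
force: [-6.8, 5.0, 7.3]
opening: 0.0606
gripper_force: 4.3
```

```bash
python3 - <<'E'
from h import *
where()
E
```

```text
t 7.8 tip corner [-0.1427 -0.0616] z 0.0073 yaw 2.4407 F corner [-8.4 -0.6] 7.3 open 0.0606
```

>>> arm_command(increments=[[-0.04,0,0,0,0,0],[-0.08,0,0,0,0,0],[-0.11,0,0,0,0,0],[-0.14,0,0,0,0,0],[-0.16,0,0,0,0,0]])

```text
t: 8.43
tool_pos: [0.5002, 0.0684, 0.1932]
orientation: [-1.078, -2.948, -0.001]
force: [-7.0, 5.0, 6.8]
opening: 0.0604
gripper_force: 4.2
```

```bash
python3 - <<'E'
from h import *
where()
E
```

```text
t 8.43 tip corner [-0.1108 -0.0615] z 0.0072 yaw 2.4408 F corner [-8.6 -0.7] 6.8 open 0.0604
```

>>> arm_command(increments=[[-0.01,0,0,0,0,0],[-0.02,0,0,0,0,0],[-0.03,0,0,0,0,0],[-0.04,0,0,0,0,0],[-0.04,0,0,0,0,0]])

```text
t: 9.05
tool_pos: [0.5041, 0.0655, 0.1932]
orientation: [-1.074, -2.941, -0.004]
force: [-25.4, 19.3, 25.6]
opening: 0.0605
gripper_force: 15.9
```

```bash
python3 - <<'E'
from h import *
where()
E
```

```text
t 9.05 tip corner [-0.1076 -0.0615] z 0.0072 yaw 2.4411 F corner [-31.8  -1.6] 25.6 open 0.0605
```

>>> arm_command(increments=[[-0.004,0,0,0,0,0],[-0.008,0,0,0,0,0],[-0.012,0,0,0,0,0],[-0.014,0,0,0,0,0],[-0.014,0,0,0,0,0]])

```text
t: 9.68
tool_pos: [0.5049, 0.065, 0.1931]
orientation: [-1.072, -2.936, -0.005]
force: [-34.7, 27.6, 37.1]
opening: 0.0602
gripper_force: 22.7
```

```bash
python3 - <<'E'
from h import *
where()
E
```

```text
t 9.68 tip corner [-0.1075 -0.0615] z 0.0071 yaw 2.4413 F corner [-44.3  -1.3] 37.1 open 0.0602
```

>>> arm_command(increments=[[0.15,0,0,0,0,0],[0.3,0,-0.05,0,0,0],[0.45,0,-0.3,0,0,0],[0.7,0,-0.5,0,0,0],[0.95,0,-0.5,0,0,0]])

```text
t: 10.3
tool_pos: [0.3641, 0.1845, 0.2972]
orientation: [1.078, 2.945, 0.007]
force: [-0.3, 0.8, 0.4]
opening: 0.0606
gripper_force: 0.0
```

```bash
python3 - <<'E'
from h import *
where()
c=snap('top','t2.png'); 
import pickle; pickle.dump(c,open('t2.pkl','wb'))
im=c['image'][140:235,220:340,::-1]
cv2.imwrite('pics/t2c.png',cv2.convertScaleAbs(cv2.resize(im,None,fx=6,fy=6,interpolation=cv2.INTER_CUBIC),alpha=1.8))
E
```

```text
t 10.3 tip corner [-0.2886 -0.0594] z 0.1112 yaw 2.4396 F corner [-0.7  0.4] 0.4 open 0.0606
```

View pics/t2c.png

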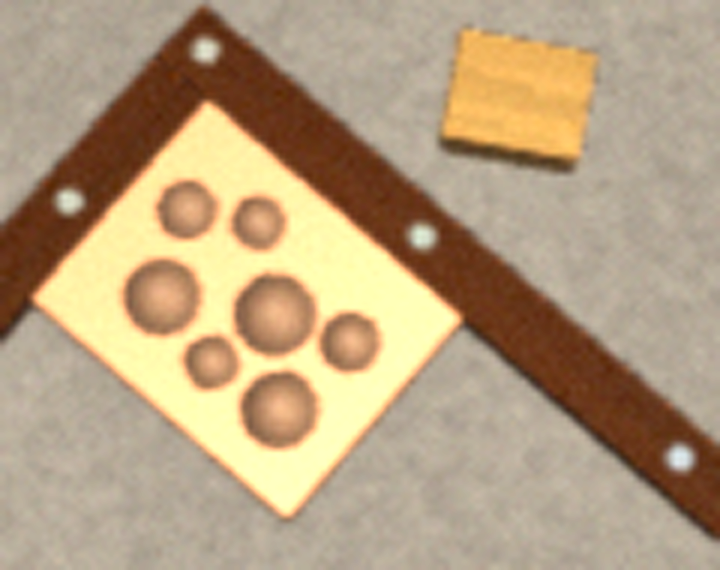

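The tile's long and short edges lie along both battens. Its corner at (207,100) is within about 0.5 mm of the inner corner, and its ends at (463,319) and (33,298) fall on the batten lines. The hand is clear, so I'm handing in.

```bash
python3 -c "
from plant import *
print(close_job())"
```

```text
the job is handed in; nothing more can be done
None
```

The tile is in the corner with its long edge against the longer batten and its short edge against the shorter one, to within about 1 mm by the last top picture; it was only pushed with the fingertips, the hand is clear, and the job was handed in at about 10 s.

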